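# Line up conical flasks by size on a row of magnetic stirrers

### The job

Set up the stirring line for the scale-up series: stand the four capped conical flasks on the four magnetic stirrers, one on each, in order of size, with the smallest on the stirrer next to the balance and the largest at the far end of the row. They are glass, so put each one down gently, upright and in the middle of its plate, and do not knock any over. Leave the balance and the brown reagent bottle alone.

Things in the scene. Friction and masses are not known exactly. Their poses are not given: they have to be found in the camera images.
- flask_25_center (a point): The smallest conical flask (25 mL), clear glass, white stir bar inside, blue screw cap; loose, about 40 g. 80 mm tall in all, base 42 mm across, narrowing to a 18 mm neck from 52 mm up; the straight-sided cap, 26 mm across, is the top 20 mm. Point: on the axis, half-way up (40 mm above the underside). z up along the axis; yaw means nothing. Starts on the bench.
- flask_50_center (a point): The second smallest conical flask (50 mL), clear glass, white stir bar inside, blue screw cap; loose, about 55 g. 96 mm tall in all, base 51 mm across, narrowing to a 24 mm neck from 64 mm up; the straight-sided cap, 34 mm across, is the top 23 mm. Point: on the axis, half-way up (48 mm above the underside). z up along the axis; yaw means nothing. Starts on the bench.
- flask_100_center (a point): The second largest conical flask (100 mL), clear glass, white stir bar inside, blue screw cap; loose, about 85 g. 113 mm tall in all, base 64 mm across, narrowing to a 24 mm neck from 80 mm up; the straight-sided cap, 34 mm across, is the top 23 mm. Point: on the axis, half-way up (56.5 mm above the underside). z up along the axis; yaw means nothing. Starts on the bench.
- flask_250_center (a point): The largest conical flask (250 mL), clear glass, white stir bar inside, blue screw cap; loose, about 160 g. 150 mm tall in all, base 85 mm across, narrowing to a 32 mm neck from 112 mm up; the straight-sided cap, 42 mm across, is the top 25 mm. Point: on the axis, half-way up (75 mm above the underside). z up along the axis; yaw means nothing. Starts on the bench.
- stirrer_1_plate (a point): One of four alike magnetic stirrers in a row on a dark mat: fixed white box 125 x 105 mm, round steel plate 98 mm across on top, black knob on the front facing the robot. Point: middle of the plate's flat top, 37 mm above the bench; z up, x to the back. Its number says nothing of its place in the row; neighbours' middles are about 135 mm apart.
- stirrer_2_plate (a point): One of four alike magnetic stirrers in a row on a dark mat: fixed white box 125 x 105 mm, round steel plate 98 mm across on top, black knob on the front facing the robot. Point: middle of the plate's flat top, 37 mm above the bench; z up, x to the back. Its number says nothing of its place in the row; neighbours' middles are about 135 mm apart.
- stirrer_3_plate (a point): One of four alike magnetic stirrers in a row on a dark mat: fixed white box 125 x 105 mm, round steel plate 98 mm across on top, black knob on the front facing the robot. Point: middle of the plate's flat top, 37 mm above the bench; z up, x to the back. Its number says nothing of its place in the row; neighbours' middles are about 135 mm apart.
- stirrer_4_plate (a point): One of four alike magnetic stirrers in a row on a dark mat: fixed white box 125 x 105 mm, round steel plate 98 mm across on top, black knob on the front facing the robot. Point: middle of the plate's flat top, 37 mm above the bench; z up, x to the back. Its number says nothing of its place in the row; neighbours' middles are about 135 mm apart.
- balance: Low white laboratory balance at one end of the stirrer row, left or right: 190 mm deep, 150 mm wide, round steel pan 116 mm across, its top 54 mm above the bench. Fixed. Origin: middle of its underside; z up, x to the back. The nearest stirrer's middle is about 170 mm away, the farthest about 575 mm.
- bottle: Brown glass reagent bottle with white label and blue cap, 86 mm across, 175 mm tall, 550 g, loose, at the other end of the row. Origin: middle of its underside; z up.
There are look-alikes about, which are no part of the job. Leave any purple look-alike of the part that bears flask_250_center alone. What is shaped like the balance but red is not meant.

How it is judged (in metres and radians):
At the end, for the whole second after the job is handed in: Each flask stands upright (within about 4.5 degrees) on a stirrer plate of its own, its axis within 15 mm of the plate's middle, released and at rest; counted from the balance, the stirrers carry the 25, 50, 100 and 250 mL flasks in that order ((horizontal distance between flask_25_center and stirrer_1_plate below 0.015 m or horizontal distance between flask_25_center and stirrer_2_plate below 0.015 m or horizontal distance between flask_25_center and stirrer_3_plate below 0.015 m or horizontal distance between flask_25_center and stirrer_4_plate below 0.015 m) and horizontal distance between flask_25_center and balance below 0.237 m and height (world z) of flask_25_center between 0.073 and 0.081 m and angle between each of flask_25_center, flask_50_center, flask_100_center, flask_250_center's own z axis and vertical below 0.08 rad and linear speed of each of flask_25, flask_50, flask_100, flask_250 below 0.01 m/s and angular speed of each of flask_25, flask_50, flask_100, flask_250 below 0.1 rad/s and (horizontal distance between flask_50_center and stirrer_1_plate below 0.015 m or horizontal distance between flask_50_center and stirrer_2_plate below 0.015 m or horizontal distance between flask_50_center and stirrer_3_plate below 0.015 m or horizontal distance between flask_50_center and stirrer_4_plate below 0.015 m) and horizontal distance between flask_50_center and balance between 0.237 and 0.372 m and height (world z) of flask_50_center between 0.081 and 0.089 m and (horizontal distance between flask_100_center and stirrer_1_plate below 0.015 m or horizontal distance between flask_100_center and stirrer_2_plate below 0.015 m or horizontal distance between flask_100_center and stirrer_3_plate below 0.015 m or horizontal distance between flask_100_center and stirrer_4_plate below 0.015 m) and horizontal distance between flask_100_center and balance between 0.372 and 0.507 m and height (world z) of flask_100_center between 0.0895 and 0.0975 m and (horizontal distance between flask_250_center and stirrer_1_plate below 0.015 m or horizontal distance between flask_250_center and stirrer_2_plate below 0.015 m or horizontal distance between flask_250_center and stirrer_3_plate below 0.015 m or horizontal distance between flask_250_center and stirrer_4_plate below 0.015 m) and horizontal distance between flask_250_center and balance above 0.507 m and height (world z) of flask_250_center between 0.108 and 0.116 m); the robot touches nothing.
It fails at once if a flask is tipped over (leans more than 30 degrees) (angle between any of flask_25_center, flask_50_center, flask_100_center, flask_250_center's own z axis and vertical above 0.52 rad).
It fails at once if a flask is dropped or thrown (moves faster than 0.6 m/s with no finger on it: a fall of 2 cm or more) ((linear speed of flask_25 above 0.6 m/s and contact force between flask_25 and the fingers below 0.05 N) or (linear speed of flask_50 above 0.6 m/s and contact force between flask_50 and the fingers below 0.05 N) or (linear speed of flask_100 above 0.6 m/s and contact force between flask_100 and the fingers below 0.05 N) or (linear speed of flask_250 above 0.6 m/s and contact force between flask_250 and the fingers below 0.05 N)).
It fails at once if a flask is pressed or banged onto a stirrer with more than 45 N (contact force between any of flask_25, flask_50, flask_100, flask_250 and stirrer_1 above 45 N or contact force between any of flask_25, flask_50, flask_100, flask_250 and stirrer_2 above 45 N or contact force between any of flask_25, flask_50, flask_100, flask_250 and stirrer_3 above 45 N or contact force between any of flask_25, flask_50, flask_100, flask_250 and stirrer_4 above 45 N).
It fails at once if the reagent bottle is shifted by more than 20 mm (distance of bottle from where it was at the start of the episode above 0.02 m).
It fails at once if the balance is pushed or loaded with more than 4 N (contact force between balance and anything else above 4 N).
It also fails if it takes over 120 s, if anything falls off the work surface, if the arm or the gripper's body presses on something with over 40 N, if the wrist force passes 120 N, or if a joint passes its speed limit or range.

### The arm

A 6-joint arm with a two-finger parallel gripper is mounted at the origin on the work surface. World frame = base frame: x ahead of the robot, y to its left, z up, the work surface at z = 0. Lengths are in mm, angles in rad, forces in N, time in s.
With the tool pointing down it reaches from about 400 to 925 mm from the base axis. Payload 12.5 kg.
Tool frame: the origin (TCP) lies at the centre of the arm's flange, where the gripper is bolted on; the fingertips stand 190 mm ahead of it and the grasp point (between the pads) lies 171 mm ahead of it; z points along the fingers, y is the direction in which the jaws open and shut (so a half turn about z gives the same grasp; the last joint's range is limited). The gripper opens to 95 mm and grips with 3 to 60 N. Pads are 20 mm wide; open, the fingers measure 119 mm over their backs; the gripper's body (75 mm by 180 mm) begins 59 mm behind the grasp point.
Start: joints at [-1.246, 0.491, 1.559, -0, 1.092, -0.106], TCP at [261.017, -567.886, 404.761] pointing down, gripper open.
Joint ranges: [-3.1, 3.1], [-0.84, 2.19], [0.05, 2.79], [-1.13, 4.28], [0.06, 2.93], [-2.69, 2.69]. Speed limits (rad/s): [2.22, 2.22, 2.79, 3.14, 3.14, 3.14].

### API

Orientations are given as [roll, pitch, yaw] about the fixed x, y, z axes, in that order (R = Rz(yaw) Ry(pitch) Rx(roll)).
In Python, from cell import env, optics gives the robot as it stands.
- The arm moves only by the tool apply_moves, never from a script. Its argument "commands" is a list of rows, each a list of 7 numbers: the turn, a rotation vector about the tool's x, y, z in degrees, then the shift along the tool's x, y, z in m, then the finger opening in m, from 0 to 0.0951. A call has 1 to 5 rows; each row shifts and turns the commanded pose from where the row before left it, along the tool's axes as they then stand; what a row does not reach is not made up. A row lasts 1/12 s, in which the tool goes at most 41.7 mm and 7.16 degrees, less where a joint would pass 70% of its speed; a pose out of reach is approached as far as the arm can. A call with a gripper value outside its range is refused whole. The fingers move at their own pace and stop on an object; the grip force is fixed at half the most. Time passes only in rows, so rows that do not move let the fingers close. It gives the time, the measured TCP pose, the force and the opening at its end, in the units of the state.
- env.state(): the state, without advancing time (a new reading comes with each control period).
- optics.read_camera(name): name is "side" or "top"; returns a dict with "color" (420x560x3 uint8, red, green, blue), "fx", "fy", "cx", "cy" (pixels), "eye" and "rotation" of the camera in the world. Camera axes: x right, y up, looking along -z (the intrinsics and any distortion apply to the point x, -y, -z); pixel columns grow to the right and rows downward; lengths in mm; the calibration is good to about 2 mm. A picture is of the moment at which its call begins. There is no depth.
- env.job_done(): hands the job in, once; it reports no verdict.
The state is a dict: "t": time; "joints": joint angles; "qvel": joint speeds; "tau": joint torques, N m; "eef_pos": TCP position; "tcp_rot": TCP orientation; "ft_force": force on the tool from outside, world axes, zero at the start; "moment": the same for the moment, N m; "opening": opening from 0.0 (shut) to 1.0 (fully open).
Only numpy, scipy, OpenCV 4.12 (cv2) and the standard library are available. Lean on these libraries where they do the work, as an engineer would, in place of code of your own. Each camera call takes 0.05 s, during which the arm holds its last target. There are 200 camera calls.

## Working session

There is one attempt and no reset: what is moved stays moved. The work goes in short steps, Python scripts to look and compute and a tool call to move; the robot and the scene stay as the last step left them, time stands still between calls to the robot, and variables do not carry over. Pictures are saved under pics/ and viewed, about 12 in all and at most 16, crops included, and the job is handed in when it is done.

Besides the shell and the picture viewer there is one more tool, called after "Request:" as a command line: name --pt "numbers of a row" for each row, then --argument value for the rest. apply_moves: Moves the arm, as the interface text tells. Its arguments: {"type":"object","properties":{"commands":{"type":"array","items":{"type":"array","items":{"type":"number"}}}},"required":["commands"]}

```bash
mkdir -p pics; python3 - <<'E'
from cell import env, optics
import cv2
for n in("top","side"):
    d=optics.read_camera(n); cv2.imwrite(f"pics/{n}0.png",d["color"][:,:,::-1])
    print(n,{k:v for k,v in d.items() if k!="color"})
print(env.state())
E
```

```text
top {'fx': 490.1584160925691, 'fy': 490.1584160925691, 'cx': 276.5469113706911, 'cy': 206.68443194210158, 'eye': array([ 359.29012582, -104.43387139, 1435.10454565]), 'rotation': array([ 0.1161516 ,  0.01080608, -1.56236265])}
side {'fx': 439.35066208741654, 'fy': 439.35066208741654, 'cx': 278.96472043453775, 'cy': 212.48828365291786, 'eye': array([-52.54487976, 890.84516655, 910.05934546]), 'rotation': array([ 0.93317141,  0.0032798 , -2.61119698])}
{'t': 0.1, 'joints': array([-1.24561744e+00,  4.91510299e-01,  1.55937892e+00,  1.62425498e-05,
        1.09170071e+00, -1.05615643e-01]), 'qvel': array([-3.85082744e-05, -1.82971445e-03, -9.69107796e-04, -6.17393342e-04,
       -1.06772350e-03,  1.22295835e-03]), 'tau': array([ 4.71073654e-03, -6.13621688e+01, -2.58605665e+01,  6.94179442e-02,
        4.70067433e-02, -4.86775787e-05]), 'eef_pos': array([ 261.00151811, -567.87013425,  404.21654457]), 'tcp_rot': array([-3.14060245e+00, -1.19458168e-04,  4.30786977e-01]), 'ft_force': array([-0.10206253,  0.41768736,  0.53366633]), 'moment': array([ 0.02382363, -0.02258929, -0.03806495]), 'opening': 0.9984911678834667}
```

View pics/top0.png

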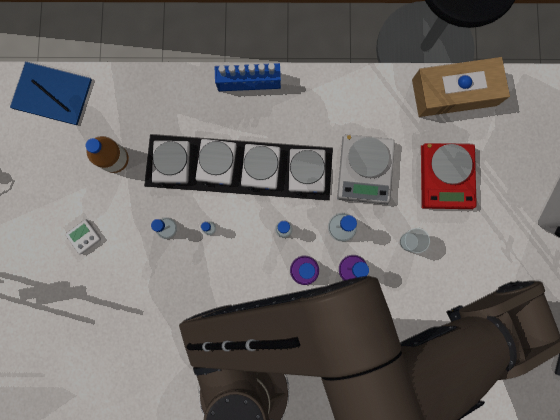

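View pics/side0.png

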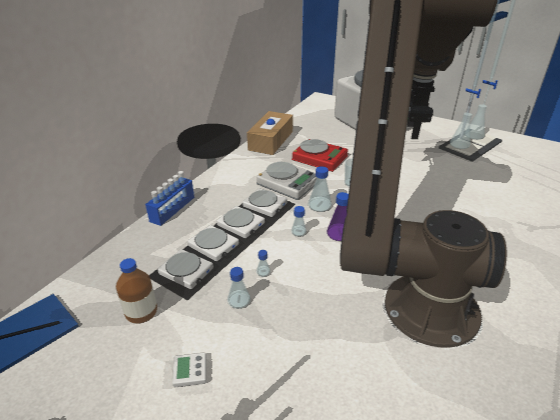

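The top view shows clear flasks with blue caps at (163,228), (207,228), (284,229) and (344,226), which look like the 100, 25, 50 and 250 mL. The plates are at about (170,158), (216,158), (262,163) and (307,166), the white balance at (368,170) and the bottle at (105,152). Look-alikes are two purple flasks at (305,270) and (353,268), and the red balance at (448,175). The white balance fits the description, so the row runs from right to left.

```bash
cat > h.py <<'E'
from cell import env, optics
import cv2, numpy as np
from scipy.spatial.transform import Rotation as R
def cam(n):
    d=optics.read_camera(n); d["n"]=n; d["R"]=R.from_euler("xyz",d["rotation"]).as_matrix(); return d
def ray(d,p):
    v=np.array([(p[0]-d["cx"])/d["fx"],-(p[1]-d["cy"])/d["fy"],-1]); return d["R"]@v
def onz(d,p,z):
    r=ray(d,p); return d["eye"]+r*(z-d["eye"][2])/r[2]
def tri(a,p,b,q):
    u,v=ray(a,p),ray(b,q); s=np.linalg.lstsq(np.c_[u,-v],b["eye"]-a["eye"],rcond=None)[0]
    A=a["eye"]+u*s[0];B=b["eye"]+v*s[1]; return (A+B)/2,np.linalg.norm(A-B)
def proj(d,P):
    c=d["R"].T@(np.array(P,float)-d["eye"]); return np.array([d["cx"]+d["fx"]*c[0]/-c[2],d["cy"]+d["fy"]*c[1]/c[2]])
def blobs(d,lo=(105,120,70),hi=(125,255,255),amin=25):
    m=cv2.inRange(cv2.cvtColor(d["color"],cv2.COLOR_RGB2HSV),lo,hi)
    n,_,s,c=cv2.connectedComponentsWithStats(m); return [(c[i].round(1),s[i]) for i in range(1,n) if amin<=s[i][4]<900]
E
python3 - <<'E'
from h import *
t,s=cam("top"),cam("side")
for d in(t,s):
    print(d["n"]);[print(c,b) for c,b in blobs(d)]
g=cv2.cvtColor(t["color"],cv2.COLOR_RGB2HSV)
x0,y0,x1,y1=60,110,420,300
c=cv2.resize(t["color"][y0:y1,x0:x1],None,fx=2.2,fy=2.2,interpolation=cv2.INTER_CUBIC)[:,:,::-1]
cv2.imwrite("pics/crop1.png",c)
big=cv2.resize(t["color"][120:215,130:420],None,fx=4,fy=4,interpolation=cv2.INTER_CUBIC)
gr=cv2.GaussianBlur(cv2.cvtColor(big,cv2.COLOR_RGB2GRAY),(5,5),0)
# plate: grey, darker than white housing, brighter than mat
for (lo,hi) in((110,165),(90,160),(110,180)):
    m=cv2.morphologyEx(cv2.inRange(gr,lo,hi),cv2.MORPH_OPEN,np.ones((15,15)))
    for k in cv2.findContours(m,cv2.RETR_EXTERNAL,cv2.CHAIN_APPROX_NONE)[0]:
        if cv2.contourArea(k)>6000:
            e=cv2.fitEllipse(cv2.convexHull(k)); p=np.array(e[0])/4-.375+[130,120]
            print(lo,hi,p.round(1),np.array(e[1]).round(0)/4,onz(t,p,37).round(1))
h=cv2.HoughCircles(gr,cv2.HOUGH_GRADIENT,1.5,120,param1=80,param2=30,minRadius=58,maxRadius=92)
for q in sorted(h[0].tolist()):
    p=np.array(q[:2])/4-.375+[130,120]; print("hough",p.round(1),q[2]/4,onz(t,p,37).round(1))
E
```

```text
top
[464.6  81.6] [458  76  14  13 143]
[ 92.7 145.5] [ 86 139  14  14 165]
[348.  222.8] [340 215  17  16 208]
[156.9 225. ] [151 220  13  12 115]
[283.4 226.6] [278 221  12  12 116]
[205.5 226.2] [201 222  10   9  70]
[306.5 270.5] [299 263  16  16 208]
[359.9 269.3] [352 262  17  16 218]
side
[490.4  82.9] [483  80  14   9  45]
[473.8  91.6] [466  89  15   9  50]
[270.1 121.4] [267 119   8   6  38]
[321.3 172. ] [316 167  12  12 119]
[169.1 202.7] [146 178  48  47 856]
[342.2 198.6] [337 192  12  14 140]
[298.8 211.1] [294 206  10  11  91]
[262.3 254.6] [259 250   8  10  68]
[127.7 265.3] [120 258  16  15 179]
[236.3 273.6] [231 267  12  14 141]
110 165 [261.3 204.7] [20.25 44.  ] [527.9 -44.1  37. ]
110 165 [166.9 208.6] [62.75 88.75] [514.6 227.5  37. ]
110 165 [306.9 166.7] [31.25 32.75] [ 639.7 -175.    37. ]
110 165 [260.1 161.5] [32.25 34.5 ] [654.  -39.1  37. ]
110 165 [215.2 157.1] [32.75 33.  ] [666.1  91.8  37. ]
110 165 [167.7 155.8] [31.75 37.75] [669.4 230.5  37. ]
110 165 [416.3 164. ] [ 33.75 106.  ] [ 649.5 -491.    37. ]
110 165 [278.6 157.4] [109.25 311.75] [666.
[... 263 characters left out ...]
4. 36.] [667.5  92.4  37. ]
90 160 [416. 158.] [ 21.25 104.  ] [ 667.1 -490.6   37. ]
90 160 [309.7 163.5] [102.  248.5] [ 649. -183.   37.]
90 160 [151.1 132.5] [41.5  61.25] [738.7 281.6  37. ]
110 180 [306.9 166.7] [31.25 32.75] [ 639.7 -175.    37. ]
110 180 [261.  156.5] [36.5 44. ] [668.8 -41.6  37. ]
110 180 [167.7 155.8] [31.75 37.75] [669.4 230.5  37. ]
110 180 [214.8 160.6] [47.75 54.25] [655.8  92.7  37. ]Traceback (most recent call last):
  File "<stdin>", line 16, in <module>
cv2.error: OpenCV(4.12.0) /io/opencv/modules/imgproc/src/shapedescr.cpp:361: error: (-201:Incorrect size of input array) There should be at least 5 points to fit the ellipse in function 'fitEllipseNoDirect'
```

View pics/crop1.png

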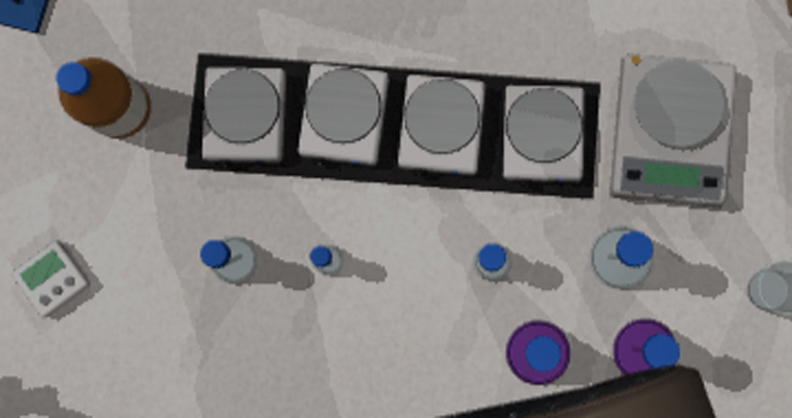

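The crop confirms the four clear flasks (crop pixels (215,255), (322,257), (492,258), (630,248)), the white balance at right and the plates. Next I triangulate the caps and get clean plate circles.

```bash
python3 - <<'E'
from h import *
t,s=cam("top"),cam("side")
for n,p,q,h in(("25",(205.5,226.2),(262.3,254.6),70),("50",(283.4,226.6),(298.8,211.1),85),("100",(156.9,225),(236.3,273.6),102),("250",(348,222.8),(321.3,172),138)):
    P,e=tri(t,p,s,q); print(n,P.round(1),round(e,1),"top@h",onz(t,p,h+4)[:2].round(1),"side@h",onz(s,q,h)[:2].round(1))
big=cv2.resize(t["color"][120:215,130:350],None,fx=4,fy=4,interpolation=cv2.INTER_CUBIC)
gr=cv2.cvtColor(big,cv2.COLOR_RGB2GRAY)
h=cv2.HoughCircles(cv2.GaussianBlur(gr,(5,5),0),cv2.HOUGH_GRADIENT,1.5,120,param1=60,param2=25,minRadius=62,maxRadius=76)
C=[]
for q in sorted(h[0].tolist()):
    p=np.array(q[:2])/4-.375+[130,120]; P=onz(t,p,37);C.append(P);u=proj(s,P); print("hough",p.round(1),q[2]/4,P.round(1),"in side",u.round(1))
    cv2.circle(big,(int(q[0]),int(q[1])),int(q[2]),(255,0,0),1)
    v=s["color"].copy()
so=cv2.resize(s["color"][150:330,100:380],None,fx=2.8,fy=2.8,interpolation=cv2.INTER_CUBIC)
for P in C:
    a=np.linspace(0,6.283,60)
    k=np.array([proj(s,P+[49*np.cos(x),49*np.sin(x),0]) for x in a]); k=((k+.5-[100,150])*2.8-.5).astype(int)
    cv2.polylines(so,[k],True,(255,0,0),1)
out=np.zeros((600,800,3),np.uint8); o=cv2.resize(big,(420,int(420*380/880)));so=cv2.resize(so,(600,386)); out[:o.shape[0],:420]=o; out[200:586,:600]=so
cv2.imwrite("pics/chk.png",out[:,:,::-1])
E
```

```text
25 [462.7 110.3  68.9] 1.2 top@h [461.8 109.2] side@h [462.6 111.5]
50 [ 462.3 -107.6   84.2] 1.6 top@h [ 461.2 -107.9] side@h [ 462.6 -106.3]
100 [462.  237.9 102.5] 0.2 top@h [461.7 236.9] side@h [462.4 237.5]
250 [ 469.7 -278.8  136.4] 1.6 top@h [ 468.5 -278.3] side@h [ 469.4 -276.1]
hough [169.2 157.3] 16.287500381469727 [664.8 226.   37. ] in side [182.4 262.5]
hough [214.9 158.1] 16.700000762939453 [663.4  92.5  37. ] in side [211.1 237.1]
hough [260.3 162.2] 16.287500381469727 [652.  -39.7  37. ] in side [238.4 216.1]
hough [307.2 165.9] 16.700000762939453 [ 641.8 -175.7   37. ] in side [262.9 196.8]
```

View pics/chk.png

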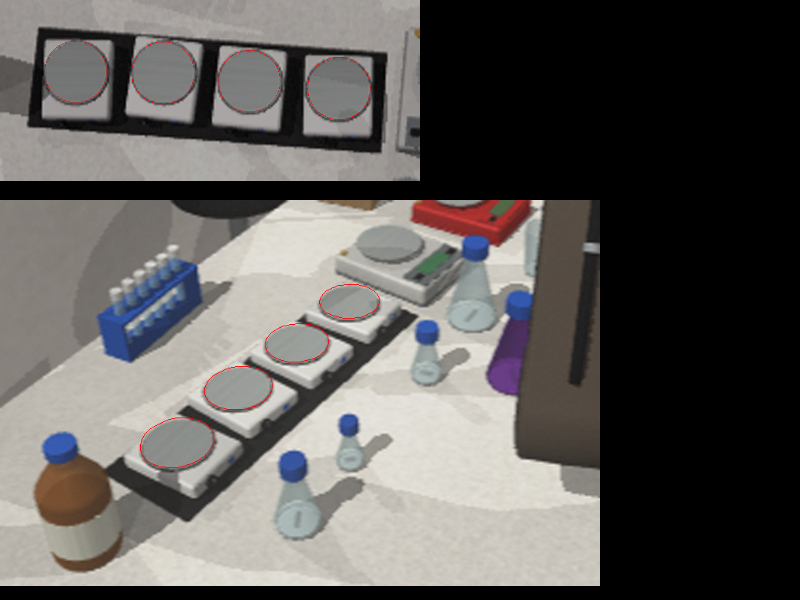

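Triangulated cap heights (69, 84, 102.5, 136 mm) match the sizes given, rays meet within 1.6 mm, and the plates project well into the side view.

The plan is:

| Flask | From (x, y) | To plate (x, y) |
|---|---|---|
| 250 | (469.5, -278) | (664, 226) |
| 100 | (462, 237.5) | (662, 93) |
| 25 | (462.5, 110) | (642, -176) |
| 50 | (462, -107.5) | (652, -40) |

First I turn the yaw to 0, so tool x = +x, tool y = -y and tool z = down.

Request:
apply_moves --pt "0 0 6.17 0 0 0 0.095" --pt "0 0 6.17 0 0 0 0.095" --pt "0 0 6.17 0 0 0 0.095" --pt "0 0 6.17 0 0 0 0.095"

```text
t: 0.63
eef_pos: [261.0, -567.9, 404.7]
tcp_rot: [-3.142, 0.0, -0.005]
ft_force: [0.5, 0.2, 0.4]
opening: 0.998
```

Request:
apply_moves --pt "0 0 0 0.023 -0.032 0 0.095" --pt "0 0 0 0.023 -0.032 0 0.095" --pt "0 0 0 0.023 -0.032 0 0.095" --pt "0 0 0 0.023 -0.032 0 0.095" --pt "0 0 0 0.023 -0.032 0 0.095"

```text
t: 1.05
eef_pos: [376.7, -406.3, 404.8]
tcp_rot: [3.141, -0.0, -0.0]
ft_force: [1.2, -0.8, 0.2]
opening: 0.998
```

Request:
apply_moves --pt "0 0 0 0.023 -0.032 0 0.095" --pt "0 0 0 0.023 -0.032 0 0.095" --pt "0 0 0 0.023 -0.032 0 0.095" --pt "0 0 0 0.023 -0.032 0 0.095" --pt "0 0 0 0 0 0 0.095"

```text
t: 1.47
eef_pos: [470.6, -275.3, 404.9]
tcp_rot: [-3.141, -0.001, 0.004]
ft_force: [0.2, -0.3, 0.2]
opening: 1.0
```

Request:
apply_moves --pt "0 0 0 -0.001 0.0025 0.025 0.095" --pt "0 0 0 0 0 0.03 0.095" --pt "0 0 0 0 0 0.025 0.095" --pt "0 0 0 0 0 0.015 0.095" --pt "0 0 0 0 0 0 0.095"

```text
t: 1.88
eef_pos: [466.5, -282.3, 306.9]
tcp_rot: [-3.139, 0.004, -0.0]
ft_force: [-0.1, 0.5, -0.6]
opening: 1.002
```

Request:
apply_moves --pt "0 0 0 0 0 0 0.06" --pt "0 0 0 0 0 0 0.05" --pt "0 0 0 0 0 0 0.044" --pt "0 0 0 0 0 0 0.03" --pt "0 0 0 0 0 0 0.03"

```text
t: 2.3
eef_pos: [467.0, -282.4, 310.6]
tcp_rot: [3.141, -0.001, -0.0]
ft_force: [-0.8, -0.4, -0.1]
opening: 0.702
```

```bash
python3 - <<'E'
from h import *
t,s=cam("top"),cam("side")
a=cv2.resize(t["color"][150:300,270:470],(400,300)); b=cv2.resize(s["color"][120:270,240:440],(400,300))
cv2.imwrite("pics/g1.png",np.hstack([a,b])[:,:,::-1]); e=env.state();print(e["eef_pos"],e["opening"],e["ft_force"])
E
```

```text
[ 466.99927167 -282.39467881  310.23514015] 0.621255261966686 [-0.26304009 -0.09963623  0.1856957 ]
```

View pics/g1.png

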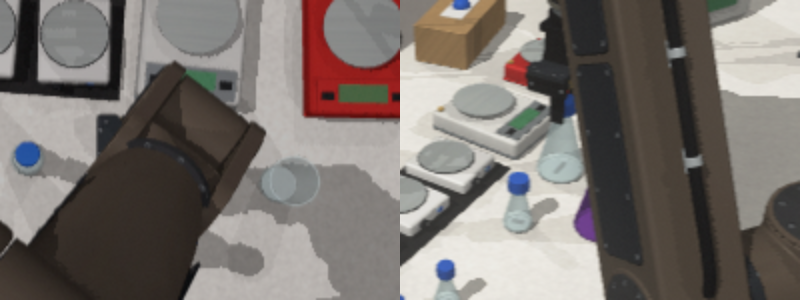

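The image shows the jaws still open around the flask cap. The readout while moving lags, so I correct the small offset before closing.

Request:
apply_moves --pt "0 0 0 0.0025 -0.0044 0 0.055" --pt "0 0 0 0 0 0 0.05" --pt "0 0 0 0 0 0 0.03" --pt "0 0 0 0 0 0 0.03" --pt "0 0 0 0 0 0 0.03"

```text
t: 2.82
eef_pos: [469.5, -278.0, 309.7]
tcp_rot: [3.142, 0.0, 0.0]
ft_force: [0.3, -0.3, -0.8]
opening: 0.438
```

Request:
apply_moves --pt "0 0 0 0 0 0 0.03" --pt "0 0 0 0 0 0 0.03" --pt "0 0 0 0 0 0 0.03"

```text
t: 3.07
eef_pos: [469.5, -278.0, 309.7]
tcp_rot: [-3.142, -0.0, -0.0]
ft_force: [0.3, 0.6, 0.6]
opening: 0.437
```

Request:
apply_moves --pt "0 0 0 0 0 -0.01 0.03" --pt "0 0 0 0 0 -0.02 0.03" --pt "0 0 0 0 0 -0.035 0.03" --pt "0 0 0 0 0 -0.035 0.03" --pt "0 0 0 0 0 -0.02 0.03"

```text
t: 3.48
eef_pos: [469.4, -277.9, 433.8]
tcp_rot: [3.139, -0.003, 0.0]
ft_force: [0.5, -0.9, -1.2]
opening: 0.433
```

Request:
apply_moves --pt "0 0 0 0.006 -0.015 0 0.03" --pt "0 0 0 0.01 -0.025 0 0.03" --pt "0 0 0 0.012 -0.032 0 0.03" --pt "0 0 0 0.012 -0.032 0 0.03" --pt "0 0 0 0.012 -0.032 0 0.03"

```text
t: 3.9
eef_pos: [521.5, -140.7, 430.5]
tcp_rot: [3.141, -0.0, -0.001]
ft_force: [1.0, -0.5, -1.6]
opening: 0.436
```

Request:
apply_moves --pt "0 0 0 0.012 -0.032 0 0.03" --pt "0 0 0 0.012 -0.032 0 0.03" --pt "0 0 0 0.012 -0.032 0 0.03" --pt "0 0 0 0.012 -0.032 0 0.03" --pt "0 0 0 0.012 -0.032 0 0.03"

```text
t: 4.32
eef_pos: [581.6, 19.7, 430.5]
tcp_rot: [3.141, -0.0, 0.0]
ft_force: [0.2, -0.6, -1.6]
opening: 0.437
```

Request:
apply_moves --pt "0 0 0 0.012 -0.032 0 0.03" --pt "0 0 0 0.012 -0.032 0 0.03" --pt "0 0 0 0.012 -0.032 0 0.03" --pt "0 0 0 0.01 -0.025 0 0.03" --pt "0 0 0 0 0 0 0.03"

```text
t: 4.73
eef_pos: [628.2, 143.1, 429.9]
tcp_rot: [-3.141, -0.0, 0.003]
ft_force: [0.1, 0.4, -2.5]
opening: 0.437
```

Request:
apply_moves --pt "0 0 0 0 0 0 0.03" --pt "0 0 0 0 0 0 0.03"

```text
t: 4.9
eef_pos: [627.2, 138.8, 429.9]
tcp_rot: [3.141, 0.0, 0.0]
ft_force: [-0.0, -0.9, -1.8]
opening: 0.437
```

Request:
apply_moves --pt "0 0 0 0.0125 -0.029 0 0.03" --pt "0 0 0 0.012 -0.029 0 0.03" --pt "0 0 0 0.008 -0.019 0 0.03" --pt "0 0 0 0.004 -0.01 0 0.03" --pt "0 0 0 0 0 0 0.03"

```text
t: 5.32
eef_pos: [664.2, 226.5, 429.5]
tcp_rot: [3.142, 0.0, 0.001]
ft_force: [-0.9, 0.0, -1.7]
opening: 0.44
```

Request:
apply_moves --pt "0 0 0 0 0 0.015 0.03" --pt "0 0 0 0 0 0.025 0.03" --pt "0 0 0 0 0 0.02 0.03" --pt "0 0 0 0 0 0.01 0.03" --pt "0 0 0 0 0 0.005 0.03"

```text
t: 5.73
eef_pos: [663.8, 224.5, 353.4]
tcp_rot: [3.141, 0.002, -0.001]
ft_force: [-0.1, -1.4, -0.9]
opening: 0.435
```

Request:
apply_moves --pt "0 0 0 0 0 0 0.03" --pt "0 0 0 0 0 0 0.03" --pt "0 0 0 0 0 0.002 0.03" --pt "0 0 0 0 0 0.001 0.03" --pt "0 0 0 0 0 0.001 0.03"

```text
t: 6.15
eef_pos: [664.0, 226.0, 351.3]
tcp_rot: [-3.141, -0.001, 0.0]
ft_force: [0.9, 0.4, -1.7]
opening: 0.435
```

```bash
python3 - <<'E'
from h import *
t,s=cam("top"),cam("side")
a=cv2.resize(t["color"][110:260,110:310],(400,300)); b=cv2.resize(s["color"][150:300,100:300],(400,300))
cv2.imwrite("pics/p1.png",np.hstack([a,b])[:,:,::-1]); e=env.state();print(e["eef_pos"],e["opening"],e["ft_force"])
E
```

```text
[663.92655796 226.08639069 350.87890056] 0.43835530839887643 [-0.09728779 -0.22219422 -1.38674921]
```

View pics/p1.png

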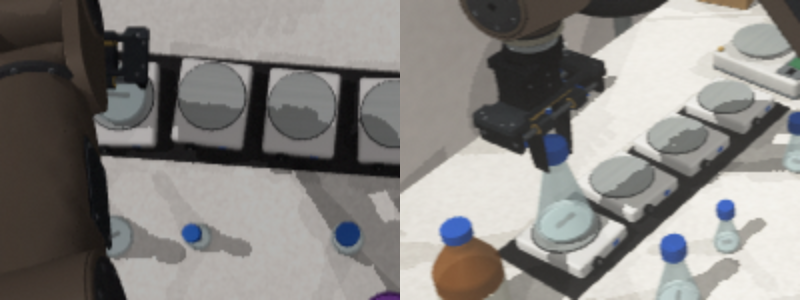

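The side half shows the flask just above the plate and centred on it, with the bottle clear. I lower it the last 4 mm.

Request:
apply_moves --pt "0 0 0 0 0 0.001 0.03" --pt "0 0 0 0 0 0.001 0.03" --pt "0 0 0 0 0 0.001 0.03" --pt "0 0 0 0 0 0.0005 0.03" --pt "0 0 0 0 0 0 0.03"

```text
t: 6.67
eef_pos: [664.0, 226.1, 347.0]
tcp_rot: [3.141, 0.0, 0.0]
ft_force: [0.0, -0.1, -1.4]
opening: 0.44
```

Request:
apply_moves --pt "0 0 0 0 0 0.0005 0.03" --pt "0 0 0 0 0 0.0005 0.03" --pt "0 0 0 0 0 0 0.03"

```text
t: 6.92
eef_pos: [664.1, 226.0, 346.7]
tcp_rot: [-3.142, -0.001, -0.0]
ft_force: [0.0, -0.1, 3.3]
opening: 0.439
```

Contact (+3 N). I release, rise, and go to the 100 mL at (462, 237.5).

Request:
apply_moves --pt "0 0 0 0 0 0 0.05" --pt "0 0 0 0 0 0 0.06" --pt "0 0 0 0 0 0 0.08" --pt "0 0 0 0 0 0 0.095" --pt "0 0 0 0 0 0 0.095"

```text
t: 7.33
eef_pos: [664.0, 226.1, 346.1]
tcp_rot: [3.141, 0.0, 0.0]
ft_force: [0.1, -0.5, -0.6]
opening: 0.732
```

Request:
apply_moves --pt "0 0 0 0 0 0 0.095" --pt "0 0 0 0 0 0 0.095" --pt "0 0 0 0 0 0 0.095"

```text
t: 7.58
eef_pos: [664.0, 226.0, 346.2]
tcp_rot: [3.142, -0.0, 0.0]
ft_force: [1.0, -0.2, 0.5]
opening: 0.939
```

Request:
apply_moves --pt "0 0 0 0 0 -0.015 0.095" --pt "0 0 0 0 0 -0.025 0.095" --pt "0 0 0 0 0 -0.02 0.095" --pt "0 0 0 -0.01 0 0 0.095" --pt "0 0 0 -0.032 0 0 0.095"

```text
t: 8.0
eef_pos: [623.6, 225.6, 406.9]
tcp_rot: [-3.141, -0.004, -0.001]
ft_force: [0.7, -0.1, -0.9]
opening: 1.001
```

Request:
apply_moves --pt "0 0 0 -0.035 -0.0025 0 0.095" --pt "0 0 0 -0.035 -0.003 0 0.095" --pt "0 0 0 -0.035 -0.003 0 0.095" --pt "0 0 0 -0.035 -0.003 0 0.095" --pt "0 0 0 -0.02 0 0 0.095"

```text
t: 8.42
eef_pos: [458.9, 237.6, 406.4]
tcp_rot: [3.141, 0.001, 0.001]
ft_force: [1.4, -0.1, -0.3]
opening: 0.995
```

Request:
apply_moves --pt "0 0 0 0 0 0.02 0.095" --pt "0 0 0 0 0 0.02 0.095" --pt "0 0 0 0 0 0.0 0.095" --pt "0 0 0 0 0 0 0.095"

```text
t: 8.75
eef_pos: [462.1, 237.6, 366.1]
tcp_rot: [3.141, 0.001, 0.0]
ft_force: [-0.3, -0.9, 1.0]
opening: 1.0
```

Next I descend 93 mm to 273 and close on the 34 mm cap (expected opening 0.358).

Request:
apply_moves --pt "0 0 0 0 0 0.025 0.095" --pt "0 0 0 0 0 0.03 0.095" --pt "0 0 0 0 0 0.025 0.07" --pt "0 0 0 0 0 0.013 0.06" --pt "0 0 0 0 0 0 0.05"

```text
t: 9.17
eef_pos: [462.3, 237.4, 271.7]
tcp_rot: [3.14, 0.003, -0.0]
ft_force: [-0.1, -0.4, -0.8]
opening: 0.845
```

Request:
apply_moves --pt "0 0 0 0 0 0 0.05" --pt "0 0 0 0 0 0 0.04" --pt "0 0 0 0 0 0 0.022" --pt "0 0 0 0 0 0 0.022" --pt "0 0 0 0 0 0 0.022"

```text
t: 9.58
eef_pos: [462.1, 237.5, 274.1]
tcp_rot: [-3.141, -0.001, 0.0]
ft_force: [-0.0, 0.0, -0.3]
opening: 0.496
```

Request:
apply_moves --pt "0 0 0 0 0 0 0.022" --pt "0 0 0 0 0 0 0.022" --pt "0 0 0 0 0 0 0.022" --pt "0 0 0 0 0 0 0.022" --pt "0 0 0 0 0 0 0.022"

```text
t: 10.0
eef_pos: [462.1, 237.5, 273.4]
tcp_rot: [-3.142, -0.0, 0.0]
ft_force: [-0.0, -0.3, 4.4]
opening: 0.352
```

Request:
apply_moves --pt "0 0 0 0 0 -0.01 0.022" --pt "0 0 0 0 0 -0.02 0.022" --pt "0 0 0 0 0 -0.025 0.022" --pt "0 0 0 0 0 -0.02 0.022" --pt "0 0 0 0 0 -0.005 0.022"

```text
t: 10.42
eef_pos: [462.1, 237.6, 356.4]
tcp_rot: [-3.14, -0.004, 0.0]
ft_force: [0.6, 0.0, -1.1]
opening: 0.355
```

Request:
apply_moves --pt "0 0 0 0.01 0.007 0 0.022" --pt "0 0 0 0.02 0.0145 0 0.022" --pt "0 0 0 0.028 0.02 0 0.022" --pt "0 0 0 0.028 0.02 0 0.022" --pt "0 0 0 0.028 0.02 0 0.022"

```text
t: 10.83
eef_pos: [577.5, 154.4, 351.8]
tcp_rot: [3.141, 0.002, 0.0]
ft_force: [0.4, 0.4, 0.2]
opening: 0.351
```

Request:
apply_moves --pt "0 0 0 0.028 0.02 0 0.022" --pt "0 0 0 0.028 0.02 0 0.022" --pt "0 0 0 0.02 0.015 0 0.022" --pt "0 0 0 0.0105 0.008 0 0.022" --pt "0 0 0 0 0 0 0.022"

```text
t: 11.25
eef_pos: [664.5, 90.2, 350.9]
tcp_rot: [3.141, 0.002, -0.003]
ft_force: [-1.0, -0.6, -1.7]
opening: 0.351
```

Request:
apply_moves --pt "0 0 0 0 0 0.01 0.022" --pt "0 0 0 0 0 0.015 0.022" --pt "0 0 0 0 0 0.01 0.022" --pt "0 0 0 0 0 0.003 0.022" --pt "0 0 0 0 0 0 0.022"

```text
t: 11.67
eef_pos: [662.0, 93.5, 313.8]
tcp_rot: [3.141, 0.002, 0.001]
ft_force: [-0.2, 0.3, -0.8]
opening: 0.355
```

Request:
apply_moves --pt "0 0 0 0 0 0.001 0.022" --pt "0 0 0 0 0 0.001 0.022" --pt "0 0 0 0 0 0.001 0.022" --pt "0 0 0 0 0 0.001 0.022" --pt "0 0 0 0 0 0 0.022"

```text
t: 12.08
eef_pos: [662.4, 93.0, 311.3]
tcp_rot: [3.142, -0.0, 0.0]
ft_force: [0.9, -0.9, -0.6]
opening: 0.35
```

Request:
apply_moves --pt "0 0 0 0 0 0.0005 0.022" --pt "0 0 0 0 0 0 0.022" --pt "0 0 0 0 0 0 0.022"

```text
t: 12.33
eef_pos: [662.5, 93.0, 310.8]
tcp_rot: [3.141, -0.0, 0.0]
ft_force: [0.1, 0.3, -0.2]
opening: 0.348
```

Request:
apply_moves --pt "0 0 0 0 0 0.0005 0.022" --pt "0 0 0 0 0 0.0003 0.022" --pt "0 0 0 0 0 0 0.022"

```text
t: 12.58
eef_pos: [662.6, 93.0, 310.4]
tcp_rot: [3.141, -0.001, 0.0]
ft_force: [-1.0, 0.1, 5.3]
opening: 0.35
```

Request:
apply_moves --pt "0 0 0 0 0 0 0.04" --pt "0 0 0 0 0 0 0.05" --pt "0 0 0 0 0 0 0.07" --pt "0 0 0 0 0 0 0.07" --pt "0 0 0 0 0 0 0.07"

```text
t: 13.0
eef_pos: [662.5, 93.0, 309.7]
tcp_rot: [3.141, 0.0, 0.0]
ft_force: [0.3, -1.0, -0.7]
opening: 0.645
```

Request:
apply_moves --pt "0 0 0 0 0 0 0.07" --pt "0 0 0 0 0 -0.015 0.07" --pt "0 0 0 0 0 -0.025 0.07" --pt "0 0 0 0 0 -0.02 0.07" --pt "0 0 0 -0.01 0 0 0.07"

```text
t: 13.42
eef_pos: [653.6, 93.0, 373.9]
tcp_rot: [-3.141, -0.007, -0.0]
ft_force: [-0.3, 0.0, -0.7]
opening: 0.735
```

Request:
apply_moves --pt "0 0 0 -0.025 -0.003 0 0.07" --pt "0 0 0 -0.035 -0.004 0 0.07" --pt "0 0 0 -0.035 -0.004 0 0.07" --pt "0 0 0 -0.035 -0.004 0 0.07" --pt "0 0 0 -0.035 -0.002 0 0.07"

```text
t: 13.83
eef_pos: [485.7, 110.2, 369.9]
tcp_rot: [3.142, -0.0, 0.0]
ft_force: [0.4, 0.1, -1.5]
opening: 0.733
```

Request:
apply_moves --pt "0 0 0 -0.02 0 0 0.07" --pt "0 0 0 -0.005 0 0 0.07" --pt "0 0 0 0 0 0.02 0.07" --pt "0 0 0 0 0 0.03 0.07" --pt "0 0 0 0 0 0 0.07"

```text
t: 14.25
eef_pos: [462.4, 109.9, 316.8]
tcp_rot: [3.141, 0.005, -0.0]
ft_force: [-0.2, 0.1, -0.4]
opening: 0.734
```

Request:
apply_moves --pt "0 0 0 0 0 0 0.07" --pt "0 0 0 0 0 0 0.07"

```text
t: 14.42
eef_pos: [463.3, 110.0, 320.7]
tcp_rot: [3.142, -0.001, -0.0]
ft_force: [0.0, -0.3, 0.1]
opening: 0.738
```

Request:
apply_moves --pt "0 0 0 0 0 0.02 0.07" --pt "0 0 0 0 0 0.03 0.07" --pt "0 0 0 0 0 0.02 0.07" --pt "0 0 0 0 0 0.009 0.06" --pt "0 0 0 0 0 0 0.05"

```text
t: 14.83
eef_pos: [462.9, 110.0, 240.4]
tcp_rot: [3.141, 0.001, -0.0]
ft_force: [0.5, 0.5, 0.6]
opening: 0.645
```

Request:
apply_moves --pt "0 0 0 0 0 0 0.04" --pt "0 0 0 0 0 0 0.03" --pt "0 0 0 0 0 0 0.015" --pt "0 0 0 0 0 0 0.015" --pt "0 0 0 0 0 0 0.015"

```text
t: 15.25
eef_pos: [462.6, 110.0, 241.6]
tcp_rot: [-3.142, -0.001, 0.0]
ft_force: [-0.5, -0.7, 0.1]
opening: 0.304
```

Request:
apply_moves --pt "0 0 0 0 0 0 0.015" --pt "0 0 0 0 0 0 0.015" --pt "0 0 0 0 0 0 0.015" --pt "0 0 0 0 0 0 0.015" --pt "0 0 0 0 0 0 0.015"

```text
t: 15.67
eef_pos: [462.6, 110.0, 241.4]
tcp_rot: [3.142, -0.001, 0.0]
ft_force: [-0.5, -0.6, 6.9]
opening: 0.268
```

Request:
apply_moves --pt "0 0 0 0 0 -0.01 0.015" --pt "0 0 0 0 0 -0.025 0.015" --pt "0 0 0 0 0 -0.03 0.015" --pt "0 0 0 0 0 -0.025 0.015" --pt "0 0 0 0 0 -0.01 0.015"

```text
t: 16.08
eef_pos: [462.6, 110.1, 343.9]
tcp_rot: [-3.141, -0.004, 0.0]
ft_force: [0.4, 0.3, 0.6]
opening: 0.264
```

Request:
apply_moves --pt "0 0 0 0.008 0.012 0 0.015" --pt "0 0 0 0.015 0.024 0 0.015" --pt "0 0 0 0.02 0.032 0 0.015" --pt "0 0 0 0.02 0.032 0 0.015" --pt "0 0 0 0.02 0.032 0 0.015"

```text
t: 16.5
eef_pos: [546.0, -23.4, 341.1]
tcp_rot: [3.142, -0.0, 0.001]
ft_force: [0.5, 0.3, -0.1]
opening: 0.266
```

Request:
apply_moves --pt "0 0 0 0.02 0.032 0 0.015" --pt "0 0 0 0.02 0.032 0 0.015" --pt "0 0 0 0.02 0.032 0 0.015" --pt "0 0 0 0.02 0.032 0 0.015" --pt "0 0 0 0.012 0.018 0 0.015"

```text
t: 16.92
eef_pos: [638.6, -171.2, 340.6]
tcp_rot: [3.141, -0.0, -0.002]
ft_force: [-0.0, 0.5, -0.6]
opening: 0.268
```

Request:
apply_moves --pt "0 0 0 0.0045 0.008 0 0.015" --pt "0 0 0 0 0 0 0.015" --pt "0 0 0 0 0 0.02 0.015" --pt "0 0 0 0 0 0.02 0.015" --pt "0 0 0 0 0 0 0.015"

```text
t: 17.33
eef_pos: [640.7, -174.3, 297.7]
tcp_rot: [-3.139, 0.006, 0.001]
ft_force: [-0.1, -0.5, -0.8]
opening: 0.267
```

Request:
apply_moves --pt "0 0 0 0 0 0.01 0.015" --pt "0 0 0 0 0 0.005 0.015" --pt "0 0 0 0 0 0.003 0.015" --pt "0 0 0 0 0 0 0.015" --pt "0 0 0 0 0 0 0.015"

```text
t: 17.75
eef_pos: [642.1, -175.8, 283.4]
tcp_rot: [3.141, -0.001, 0.0]
ft_force: [0.7, -0.3, 0.3]
opening: 0.267
```

Request:
apply_moves --pt "0 0 0 0 0 0.0015 0.015" --pt "0 0 0 0 0 0.001 0.015" --pt "0 0 0 0 0 0.001 0.015" --pt "0 0 0 0 0 0.001 0.015" --pt "0 0 0 0 0 0 0.015"

```text
t: 18.17
eef_pos: [642.0, -176.1, 278.5]
tcp_rot: [3.141, -0.0, -0.0]
ft_force: [-0.3, 0.1, 1.2]
opening: 0.267
```

Request:
apply_moves --pt "0 0 0 0 0 0.0003 0.015" --pt "0 0 0 0 0 0 0.015" --pt "0 0 0 0 0 0 0.015"

```text
t: 18.42
eef_pos: [642.1, -176.0, 278.5]
tcp_rot: [3.141, -0.001, 0.0]
ft_force: [-0.0, 0.8, 3.5]
opening: 0.268
```

Request:
apply_moves --pt "0 0 0 0 0 0 0.03" --pt "0 0 0 0 0 0 0.04" --pt "0 0 0 0 0 0 0.07" --pt "0 0 0 0 0 0 0.07" --pt "0 0 0 0 0 0 0.07"

```text
t: 18.83
eef_pos: [642.0, -176.0, 277.9]
tcp_rot: [-3.142, 0.0, 0.0]
ft_force: [1.1, 0.2, 0.3]
opening: 0.54
```

Request:
apply_moves --pt "0 0 0 0 0 0 0.07" --pt "0 0 0 0 0 -0.015 0.07" --pt "0 0 0 0 0 -0.03 0.07" --pt "0 0 0 0 0 -0.025 0.07" --pt "0 0 0 0 0 -0.01 0.07"

```text
t: 19.25
eef_pos: [642.2, -176.0, 361.6]
tcp_rot: [3.14, -0.004, 0.0]
ft_force: [0.1, 0.4, -0.1]
opening: 0.734
```

Request:
apply_moves --pt "0 0 0 -0.015 -0.0055 0 0.07" --pt "0 0 0 -0.03 -0.0115 0 0.07" --pt "0 0 0 -0.03 -0.0115 0 0.07" --pt "0 0 0 -0.03 -0.0115 0 0.07" --pt "0 0 0 -0.03 -0.0115 0 0.07"

```text
t: 19.67
eef_pos: [505.4, -123.9, 357.5]
tcp_rot: [-3.141, 0.001, 0.0]
ft_force: [0.5, -0.1, 0.9]
opening: 0.738
```

Request:
apply_moves --pt "0 0 0 -0.03 -0.0115 0 0.07" --pt "0 0 0 -0.015 -0.0055 0 0.07" --pt "0 0 0 0 0 0 0.07" --pt "0 0 0 0 0 0 0.07" --pt "0 0 0 0 0 0 0.07"

```text
t: 20.08
eef_pos: [462.8, -107.8, 358.1]
tcp_rot: [3.141, -0.001, -0.0]
ft_force: [0.6, -0.4, -0.4]
opening: 0.739
```

Next I descend 102 mm to about 256.

Request:
apply_moves --pt "0 0 0 0 0 0.02 0.07" --pt "0 0 0 0 0 0.035 0.07" --pt "0 0 0 0 0 0.03 0.07" --pt "0 0 0 0 0 0.017 0.07" --pt "0 0 0 0 0 0 0.06"

```text
t: 20.5
eef_pos: [462.4, -107.8, 252.8]
tcp_rot: [-3.14, 0.005, -0.0]
ft_force: [-0.2, -0.5, -0.6]
opening: 0.705
```

Request:
apply_moves --pt "0 0 0 0 0 0 0.05" --pt "0 0 0 0 0 0 0.04" --pt "0 0 0 0 0 0 0.022" --pt "0 0 0 0 0 0 0.022" --pt "0 0 0 0 0 0 0.022"

```text
t: 20.92
eef_pos: [462.1, -107.5, 257.0]
tcp_rot: [3.141, -0.002, 0.0]
ft_force: [-0.3, -0.3, 0.1]
opening: 0.373
```

Request:
apply_moves --pt "0 0 0 0 0 0 0.022" --pt "0 0 0 0 0 0 0.022" --pt "0 0 0 0 0 0 0.022" --pt "0 0 0 0 0 0 0.022" --pt "0 0 0 0 0 0 0.022"

```text
t: 21.33
eef_pos: [462.2, -107.6, 256.9]
tcp_rot: [3.141, -0.002, 0.0]
ft_force: [-0.3, -0.8, 7.7]
opening: 0.35
```

Request:
apply_moves --pt "0 0 0 0 0 -0.01 0.022" --pt "0 0 0 0 0 -0.02 0.022" --pt "0 0 0 0 0 -0.025 0.022" --pt "0 0 0 0 0 -0.02 0.022" --pt "0 0 0 0 0 -0.005 0.022"

```text
t: 21.75
eef_pos: [462.2, -107.5, 338.9]
tcp_rot: [3.14, -0.004, 0.0]
ft_force: [0.4, 0.3, -0.1]
opening: 0.352
```

Request:
apply_moves --pt "0 0 0 0.015 -0.005 0 0.022" --pt "0 0 0 0.03 -0.011 0 0.022" --pt "0 0 0 0.03 -0.011 0 0.022" --pt "0 0 0 0.03 -0.011 0 0.022" --pt "0 0 0 0.03 -0.011 0 0.022"

```text
t: 22.17
eef_pos: [598.2, -57.8, 335.5]
tcp_rot: [-3.142, 0.001, -0.0]
ft_force: [-0.3, -0.8, -0.2]
opening: 0.35
```

Request:
apply_moves --pt "0 0 0 0.03 -0.011 0 0.022" --pt "0 0 0 0.018 -0.006 0 0.022" --pt "0 0 0 0.007 -0.0015 0 0.022" --pt "0 0 0 0 0 0 0.022" --pt "0 0 0 0 0 0 0.022"

```text
t: 22.58
eef_pos: [651.3, -40.2, 335.3]
tcp_rot: [-3.142, 0.002, 0.0]
ft_force: [0.2, 0.1, -0.5]
opening: 0.351
```

Request:
apply_moves --pt "0 0 0 0 0 0.01 0.022" --pt "0 0 0 0 0 0.015 0.022" --pt "0 0 0 0 0 0.01 0.022" --pt "0 0 0 0 0 0.003 0.022" --pt "0 0 0 0 0 0 0.022"

```text
t: 23.0
eef_pos: [651.5, -40.3, 297.1]
tcp_rot: [-3.141, 0.002, -0.0]
ft_force: [-0.1, 0.7, -0.9]
opening: 0.354
```

Request:
apply_moves --pt "0 0 0 0 0 0.001 0.022" --pt "0 0 0 0 0 0.001 0.022" --pt "0 0 0 0 0 0.001 0.022" --pt "0 0 0 0 0 0 0.022" --pt "0 0 0 0 0 0 0.022"

```text
t: 23.42
eef_pos: [652.0, -40.0, 295.4]
tcp_rot: [3.141, -0.0, 0.0]
ft_force: [-0.2, 0.1, -0.3]
opening: 0.358
```

Request:
apply_moves --pt "0 0 0 0 0 0.0005 0.022" --pt "0 0 0 0 0 0.0005 0.022" --pt "0 0 0 0 0 0.0003 0.022" --pt "0 0 0 0 0 0 0.022" --pt "0 0 0 0 0 0 0.022"

```text
t: 23.83
eef_pos: [652.0, -39.9, 294.0]
tcp_rot: [3.141, -0.0, 0.0]
ft_force: [0.5, 0.4, 1.1]
opening: 0.352
```

Request:
apply_moves --pt "0 0 0 0 0 0.0003 0.022" --pt "0 0 0 0 0 0 0.022" --pt "0 0 0 0 0 0 0.022"

```text
t: 24.08
eef_pos: [652.0, -40.0, 293.9]
tcp_rot: [3.141, -0.001, 0.0]
ft_force: [-0.3, 0.1, 6.1]
opening: 0.351
```

Contact. I release, rise and back away for a clear view.

Request:
apply_moves --pt "0 0 0 0 0 0 0.04" --pt "0 0 0 0 0 0 0.05" --pt "0 0 0 0 0 0 0.07" --pt "0 0 0 0 0 0 0.07" --pt "0 0 0 0 0 0 0.07"

```text
t: 24.5
eef_pos: [652.0, -40.0, 293.3]
tcp_rot: [3.142, 0.0, 0.0]
ft_force: [-0.0, 0.5, -0.5]
opening: 0.646
```

Request:
apply_moves --pt "0 0 0 0 0 0 0.07" --pt "0 0 0 0 0 -0.015 0.07" --pt "0 0 0 0 0 -0.035 0.07" --pt "0 0 0 0 0 -0.04 0.07" --pt "0 0 0 0 0 -0.03 0.07"

```text
t: 24.92
eef_pos: [652.0, -40.0, 416.2]
tcp_rot: [3.141, -0.001, 0.0]
ft_force: [0.9, 0.1, 0.3]
opening: 0.735
```

Request:
apply_moves --pt "0 0 0 -0.035 0.02 0 0.07" --pt "0 0 0 -0.035 0.02 0 0.07" --pt "0 0 0 -0.035 0.02 0 0.07" --pt "0 0 0 -0.035 0.02 0 0.07" --pt "0 0 0 -0.035 0.02 0 0.07"

```text
t: 25.33
eef_pos: [475.2, -140.4, 413.6]
tcp_rot: [3.141, -0.0, 0.001]
ft_force: [0.6, -0.9, 0.2]
opening: 0.738
```

Request:
apply_moves --pt "0 0 0 0 0.04 0 0.07" --pt "0 0 0 0 0.04 0 0.07" --pt "0 0 0 0 0.04 0 0.07" --pt "0 0 0 0 0.04 0 0.07" --pt "0 0 0 0 0 0 0.07"

```text
t: 25.75
eef_pos: [476.6, -305.5, 413.3]
tcp_rot: [3.14, -0.001, -0.004]
ft_force: [-0.7, 0.7, -0.5]
opening: 0.738
```

Request:
apply_moves --pt "0 0 0 0 0 0 0.07" --pt "0 0 0 0 0 0 0.07" --pt "0 0 0 0 0 0 0.07"

```text
t: 26.0
eef_pos: [477.0, -298.9, 413.6]
tcp_rot: [-3.141, 0.0, 0.001]
ft_force: [0.6, 0.2, 0.4]
opening: 0.739
```

```bash
python3 - <<'E'
from h import *
t,s=cam("top"),cam("side")
for d in(t,s):
    print(d["n"]);[print(c,b[4]) for c,b in blobs(d)]
for n,x,y,h in(("25",642,-176,107),("50",652,-40,122),("100",662.5,93,139),("250",664,226,175)): print(n,proj(t,(x,y,h)).round(1),proj(s,(x,y,h)).round(1))
a=cv2.resize(t["color"][110:260,70:410],(765,337)); b=cv2.resize(s["color"][150:330,90:390],(430,258))
o=np.zeros((600,765,3),np.uint8);o[:337]=a;o[340:598,:430]=b
cv2.imwrite("pics/f1.png",o[:,:,::-1])
E
```

```text
top
[464.6  81.6] 141
[ 92.5 145.2] 156
[157.3 146.4] 239
[209.9 150.3] 139
[259.  156.2] 131
[308.5 161.1] 75
side
[491.    1.6] 26
[499.4  14.5] 31
[487.   18.5] 35
[490.3  82.9] 44
[473.9  91.7] 47
[270.1 121.4] 38
[262.  180.2] 48
[169.3 202.7] 852
[236.7 195.2] 91
[207.8 211.2] 110
[175.9 225.4] 201
[127.6 265.3] 171
25 [308.6 160.8] [262.3 179.8]
50 [259.1 155.8] [236.9 194.7]
100 [209.6 150.3] [207.9 210.8]
250 [157.2 146.3] [175.8 225.1]
```

View pics/f1.png

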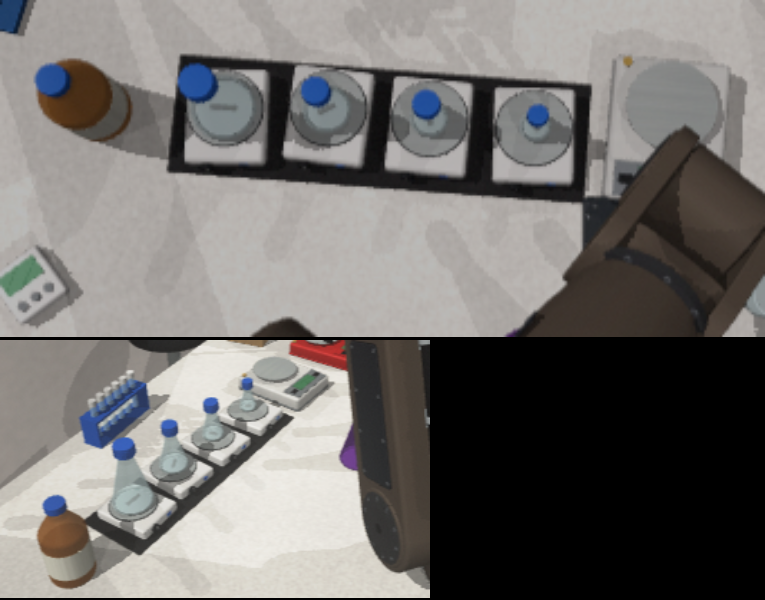

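All four flasks stand upright and centred in the right order, with every cap within 0.5 px of prediction in both views. The bottle has not moved, so I hand the job in.

```bash
python3 -c "
from cell import env
print(env.state()['t'],env.state()['ft_force']); print(env.job_done())"
```

```text
26.1 [-0.35902681 -0.25417312  0.72739698]
the job is handed in; nothing more can be done
None
```

The four flasks now stand on the four stirrers, one on each. Going away from the white balance they are 25, 50, 100 and 250 mL. I lifted each by its cap and set it down with a net upward force of only about 3–6 N at the wrist. I handed the job in at 26 s of robot time, with the gripper open and clear of everything.

**Final check:** in both camera views each cap sits within about 0.5 px (1–2 mm) of where it should be over its plate. All four flasks look upright. The reagent bottle did not move and the balance was not touched.

**Offsets during the work:** the position readings lag while the arm moves, so my first approach to the 250 mL flask was about 5 mm off. I corrected it before closing the fingers. No check failed, but the hand-in gives no verdict.

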